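# Seat the loose relays on the tester's board

## Robot

A 6-joint arm with a two-finger parallel gripper is mounted at the origin on the work surface. World frame = base frame: x ahead of the robot, y to its left, z up, the work surface at z = 0. Lengths are in mm, angles in rad, forces in N, time in s.
With the tool pointing down it reaches from about 350 to 975 mm from the base axis. Payload 7.1 kg.
Tool frame: the origin (TCP) lies at the very end of the fingers, on their centre line; the grasp point (between the pads) lies 19 mm behind it (ctrl.tcp_to_grasp is the distance from the TCP to the grasp point, in mm); z points along the fingers, x is the direction in which the jaws open and shut, and the axes are right-handed (so a half turn about z gives the same grasp; the last joint's range is limited). The gripper opens to 88 mm and grips with 3 to 60 N. Pads are 20 mm wide; open, the fingers measure 115 mm over their backs; the gripper's body (75 mm by 178 mm) begins 61 mm behind the grasp point.
Start: joints at [-1.128, 0.423, 1.63, -0, 1.089, -0.019], TCP at [278.489, -559.507, 222.675] pointing down, gripper open.
Joint ranges: [-3, 3], [-0.9, 2.11], [0.09, 2.58], [-1.31, 4.45], [0.11, 2.69], [-2.54, 2.54]. Speed limits (rad/s): [2.39, 2.39, 3.01, 3.14, 3.14, 3.14].

## Interface

Orientations are given as a rotation vector (axis times angle).
In Python, from workcell import get_obs, viewer, ctrl, masks_of gives the robot as it stands. The module is installed in compiled form; this text tells all that it offers.
- The arm moves only by the shell command python3 -m inch 'ROWS'. ROWS is JSON, a list of rows, each an object of numbers: "tx", "ty", "tz": the shift along the tool's x, y, z in cm; "ax", "ay", "az": the turn, a rotation vector about the tool's x, y, z in degrees; "jaw": the opening, from 0 (shut) to 1 (fully open). In form: [{"tx": .., "ty": .., "tz": .., "ax": .., "ay": .., "az": .., "jaw": ..}, ...]. A call has 1 to 12 rows; each row shifts and turns the commanded pose from where the row before left it, along the tool's axes as they then stand; what a row does not reach is not made up. A row lasts 1/8 s, in which the tool goes at most 62.5 mm and 10.7 degrees, less where a joint would pass 70% of its speed; a pose out of reach is approached as far as the arm can. A call is refused whole if a number of a shift passes 6.25 or a number of a turn 10.7, either way. A call with a gripper value outside its range is refused whole. The fingers move at their own pace and stop on an object; the grip force is fixed at half the most. Time passes only in rows, so rows that do not move let the fingers close. It gives the time, the measured TCP pose, the force and the opening at its end, in the units of the state.
- get_obs(): the state, without advancing time (a new reading comes with each control period).
- viewer.get_image(name): name is "scene" or "top" or "wrist"; returns (picture, depth): 400x640x3 uint8, red, green, blue; 400x640 float32, mm along the optical axis (not along the pixel's ray), 0 where there is no reading.
- viewer.get_calibration(name): a dict with "fx", "fy", "cx", "cy" (pixels), "rvec" (rotation vector, rad) and "tvec" (3), from world to camera coordinates, as OpenCV has them. Camera axes: x right, y down, z forward; pixel columns grow to the right and rows downward; lengths in mm; the calibration is good to about 2 mm. A picture is of the moment at which its call begins: read the wrist's pose just before it. get_calibration takes no time and is no camera call; for the wrist camera it gives the pose at the moment of the call.
- ctrl.close_job(): hands the job in, once; it reports no verdict.
Trained networks look in the newest picture that a camera, given by its name, has taken for a name from the list of things; names that differ only in an ending like _2 or _b are one class to them, and where a whole thing is asked for, a point or a joint stands for the part that bears it (a point fixed in the world has none). Each returns a list of dicts, best first, with "score" (0 to 1); they miss things now and then, are a little off and sometimes report something else, mostly with a low value. They report only what shows in the picture. A call takes as long as a camera call.
- masks_of(camera, thing): "pixels" (400x640 bool, what is visible of it) and "location" ([column, row] in pixels, amid what is visible of it).
The state is a dict: "t": time; "qpos": joint angles; "qvel": joint speeds; "joint_torque": joint torques, N m; "ee_pos": TCP position; "orientation": TCP orientation; "ft_force": force on the tool from outside, world axes, zero at the start; "moment": the same for the moment, N m; "width": finger opening in mm.
Only numpy, scipy, OpenCV 4.12 (cv2) and the standard library are available. Lean on these libraries where they do the work, as an engineer would, in place of code of your own. Each camera call takes 0.05 s, during which the arm holds its last target. There are 200 camera calls.

## Task

On the test station's blue board, the blue relay and the yellow relay are standing proud of their sockets. Press each of them straight down until it is fully home in its socket, then move the arm clear; leave the red relay, which is pulled up on purpose, and the green one, which is already home, just as they are.

Things in the scene. Friction and masses are not known exactly. Their poses are not given: they have to be found in the camera images.
- blue_top (a point): Blue relay, 36 x 36 mm flat-topped cap 32 mm tall, in a black 46 mm square socket on the blue board. Point: centre of the top face, z up. Top 111 to 115 mm above the table at the start, so 8 to 12 mm proud, white plug foot showing. Slides only straight down against about 5 N of friction, stays where left, hard stop when home (cap on socket, top at 103 mm); 10 to 20 N seats it. 
- yellow_top (a point): Yellow relay, 36 x 36 mm flat-topped cap 32 mm tall, in a black 46 mm square socket on the blue board. Point: centre of the top face, z up. Top 111 to 115 mm above the table at the start, so 8 to 12 mm proud, white plug foot showing. Slides only straight down against about 5 N of friction, stays where left, hard stop when home (cap on socket, top at 103 mm); 10 to 20 N seats it. 
- red_top (a point): Red relay, 36 x 36 mm flat-topped cap 32 mm tall, in a black 46 mm square socket on the blue board. Point: centre of the top face, z up. Pulled up on purpose, top 113 to 115 mm above the table: leave it; it slides as easily as the others. The four relays stand in a square, 90 mm between neighbours, in any arrangement.
- green_top (a point): Green relay, 36 x 36 mm flat-topped cap 32 mm tall, in a black 46 mm square socket on the blue board. Point: centre of the top face, z up. Already home, top 103 mm above the table: leave it. On the same black base unit, 215 mm from the middle of the relays, is a clamp nest with a red handle, up to 152 mm above the table.

How it is judged:
By the outcome, as a careful person would: the job done as asked, in the order asked, and still so for the second after the job is handed in, with the robot touching nothing.
It also fails if it takes over 32 s, if anything falls off the work surface, if the arm or the gripper's body presses on something with over 40 N, if the wrist force passes 120 N, or if a joint passes its speed limit or range.

## Working session

There is one attempt and no reset: what is moved stays moved. The work goes in short steps, Python scripts to look and compute and a shell command to move; the robot and the scene stay as the last step left them, time stands still between calls to the robot, and variables do not carry over. Pictures are saved under pics/ and viewed, about 8 in all and at most 12, crops included, and the job is handed in when it is done.

```bash
mkdir -p pics
cat > h.py <<'E'
import numpy as np,cv2
from workcell import get_obs,viewer,ctrl,masks_of
def cal(n):
    c=viewer.get_calibration(n);R=cv2.Rodrigues(np.array(c["rvec"],float))[0];return c,R,np.array(c["tvec"],float).ravel()
def world(n,d,c=None):
    c,R,t=c or cal(n);v,u=np.mgrid[0:400,0:640]
    P=np.stack([(u-c["cx"])/c["fx"]*d,(v-c["cy"])/c["fy"]*d,d],-1);return (P-t)@R
E
python3 - <<'E'
from h import *
o=get_obs();print(o)
for n in("top","scene"):
    c=cal(n);im,d=viewer.get_image(n);cv2.imwrite(f"pics/{n}0.png",im[...,::-1]);W=world(n,d,c)
    for k in("blue","yellow","red","green"):
        m=masks_of(n,k+"_top")
        for q in m[:2]:
            p=W[q["pixels"]&(d>0)];z=np.percentile(p[:,2],90)
            t=p[abs(p[:,2]-z)<4]
            print(n,k,round(q["score"],2),np.round(q["location"]),len(p),"z90",z.round(1),"mean",t.mean(0).round(1),"box",t.min(0).round(),t.max(0).round())
            if len(t)>10: print(cv2.minAreaRect(t[:,:2].astype(np.float32)))
E
```

```text
{'t': 0.0, 'qpos': array([-1.12803884e+00,  4.23814670e-01,  1.63071970e+00,  7.09332165e-06,
        1.08859278e+00, -1.89972025e-02]), 'qvel': array([ 0.001907  , -0.00077769, -0.00112372, -0.00131849, -0.00044402,
       -0.00157447]), 'joint_torque': array([-1.63515651e-03, -5.44631445e+01, -2.73674798e+01,  6.41983096e-02,
        2.26288178e-02, -1.39497829e-04]), 'ee_pos': array([ 278.23066527, -559.01423271,  221.90637322]), 'orientation': array([-2.67011833e+00,  1.65372446e+00,  2.01881967e-03]), 'ft_force': array([ 0.35745348,  0.18097514, -1.0756425 ]), 'moment': array([ 0.01526625,  0.02726819, -0.05366835]), 'width': 87.9571796269169}
top blue 0.6 [323. 216.] 434 z90 114.3 mean [559.6  85.1 112.8] box [540.  66. 110.] [580. 105. 117.]
((559.8148193359375, 85.33546447753906), (35.204837799072266, 35.549346923828125), 74.29926300048828)
top red 0.56 [385. 180.] 472 z90 114.7 mean [620.  -26.3 113.2] box [600. -47. 111.] [641.  -6. 116.]
((620.2225952148438, -26.30055809020996), (35.77881622314453, 35.804771423339844), 73.01864624023438)
top red 0.46 [324. 213.] 401 z90 11
[... 510 characters left out ...]
 82.93560791015625), (35.035980224609375, 36.13230514526367), 71.52884674072266)
scene yellow 0.93 [318. 276.] 941 z90 114.1 mean [647.4  57.4 112.9] box [625.  37. 110.] [667.  79. 116.]
((646.5343627929688, 57.89118194580078), (35.813804626464844, 35.84880447387695), 73.54971313476562)
scene red 0.75 [255. 291.] 915 z90 114.9 mean [622.3 -28.7 113.9] box [602. -49. 111.] [642.  -8. 117.]
((621.4851684570312, -28.12285614013672), (35.2158317565918, 35.56803894042969), 74.11724853515625)
scene green 0.96 [244. 238.] 748 z90 104.4 mean [536.2  -3.2 103.3] box [515. -23. 100.] [555.  17. 106.]
((534.8652954101562, -2.6731815338134766), (35.25852966308594, 35.90790557861328), 74.19685363769531)
```

View pics/top0.png

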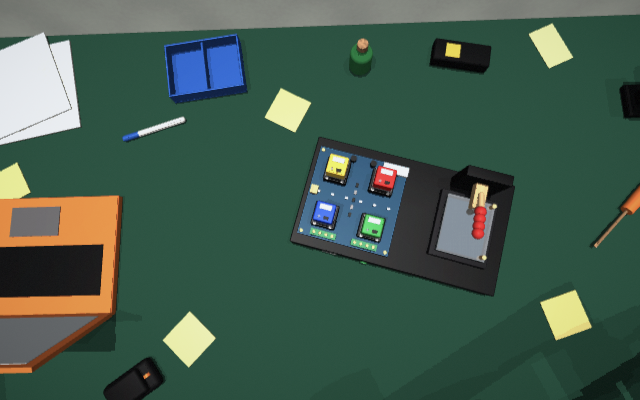

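View pics/scene0.png

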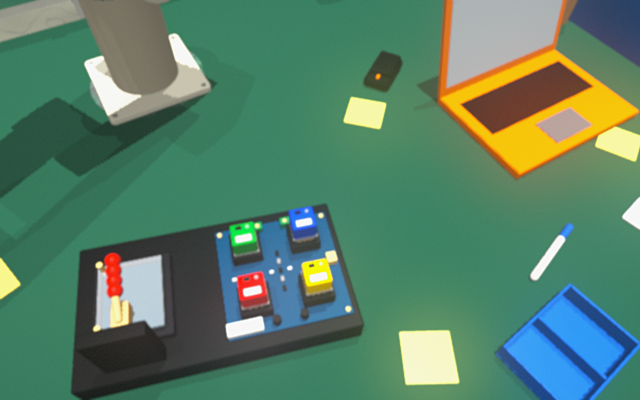

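The two views agree: yellow is at (337,167) in the top picture, red at (384,178), blue at (324,213) and green at (372,226). The clamp nest, around (470,225), tops out at 152 mm, so I'll travel at z 222 with the jaws shut.

```bash
python3 -m inch '[{"tx":-2,"ty":-2.4,"jaw":0},{"tx":-3.4,"ty":-4.1,"jaw":0},{"tx":-3.6,"ty":-4.3,"jaw":0},{"tx":-3.6,"ty":-4.3,"jaw":0},{"tx":-3.6,"ty":-4.3,"jaw":0},{"tx":-3.6,"ty":-4.3,"jaw":0},{"tx":-3.6,"ty":-4.3,"jaw":0},{"tx":-3.6,"ty":-4.3,"jaw":0},{"tx":-3.6,"ty":-4.3,"jaw":0},{"tx":-3.6,"ty":-4.3,"jaw":0},{"tx":-3.6,"ty":-4.3,"jaw":0},{"tx":-2,"ty":-2.4,"jaw":0}]'
cat > look.py <<'E'
from h import *
import sys
from scipy.spatial.transform import Rotation as Ro
o=get_obs();p=np.array(o["ee_pos"]);R=Ro.from_rotvec(o["orientation"]).as_matrix()
print("t",o["t"],p.round(1),"z axis",R[:,2].round(3),"F",np.round(o["ft_force"],1),"w",o["width"])
for n in sys.argv[2:]:
    c=cal(n);im,d=viewer.get_image(n);cv2.imwrite(f"pics/{n}{sys.argv[1]}.png",im[...,::-1]);W=world(n,d,c)
    for k in("blue","yellow","red","green"):
        for q in masks_of(n,k+"_top")[:1]:
            s=W[q["pixels"]&(d>0)];z=np.percentile(s[:,2],90);s=s[abs(s[:,2]-z)<4]
            (cx,cy),sz,_=cv2.minAreaRect(s[:,:2].astype(np.float32))
            print(n,k,round(q["score"],2),np.round([cx,cy,np.median(s[:,2])],1),np.round(sz),"shift cm tool",(R.T@(np.array([cx,cy,np.median(s[:,2])])-p)/10).round(2))
E
python3 look.py 1 wrist
```

```text
t 0.5 [ 278.5 -559.5  222.6] z axis [-0.  0. -1.] F [ 0.1  0.7 -0.8] w 88.0607643499437$[0]: bad value
```

```bash
python3 -m inch '[{"tx":-2.0,"ty":-2.4,"tz":0,"ax":0,"ay":0,"az":0,"jaw":0}]'; python3 look.py 1
```

```text
t: 0.88
ee_pos: [290.7, -532.0, 222.7]
orientation: [2.669, -1.656, 0.001]
ft_force: [0.2, -0.4, 0.2]
width: 80.8
t 0.875 [ 290.7 -532.   222.7] z axis [ 0.    -0.001 -1.   ] F [ 0.2 -0.4  0.2] w 80.78662307610249
```

```bash
python3 -m inch '[{"tx":-3.5,"ty":-4.2,"tz":0,"ax":0,"ay":0,"az":0,"jaw":0},{"tx":-3.5,"ty":-4.2,"tz":0,"ax":0,"ay":0,"az":0,"jaw":0},{"tx":-3.5,"ty":-4.2,"tz":0,"ax":0,"ay":0,"az":0,"jaw":0},{"tx":-3.5,"ty":-4.2,"tz":0,"ax":0,"ay":0,"az":0,"jaw":0},{"tx":-3.5,"ty":-4.2,"tz":0,"ax":0,"ay":0,"az":0,"jaw":0},{"tx":-3.5,"ty":-4.2,"tz":0,"ax":0,"ay":0,"az":0,"jaw":0},{"tx":-3.5,"ty":-4.2,"tz":0,"ax":0,"ay":0,"az":0,"jaw":0},{"tx":-3.5,"ty":-4.2,"tz":0,"ax":0,"ay":0,"az":0,"jaw":0},{"tx":-3.5,"ty":-4.2,"tz":0,"ax":0,"ay":0,"az":0,"jaw":0},{"tx":-3.5,"ty":-4.2,"tz":0,"ax":0,"ay":0,"az":0,"jaw":0},{"tx":-2.0,"ty":-2.4,"tz":0,"ax":0,"ay":0,"az":0,"jaw":0},{"tx":0,"ty":0,"tz":0,"ax":0,"ay":0,"az":0,"jaw":0}]'; python3 look.py 1 wrist
```

```text
t: 2.38
ee_pos: [524.4, -0.1, 222.7]
orientation: [-2.673, 1.65, -0.001]
ft_force: [0.2, 0.2, 0.2]
width: 0.6
t 2.375 [ 5.244e+02 -1.000e-01  2.227e+02] z axis [ 0.  0. -1.] F [0.2 0.2 0.2] w 0.5880325369621485
wrist blue 0.73 [560.7  85.4 112.8] [36. 36.] shift cm tool [-6.02 -7.08 10.99]
wrist yellow 0.72 [646.7  59.6 112.2] [36. 36.] shift cm tool [  0.15 -13.61  11.05]
wrist red 0.84 [621.3 -26.3 113.1] [36. 36.] shift cm tool [ 6.69 -7.49 10.96]
wrist green 0.9 [535.1  -0.6 102.5] [36. 36.] shift cm tool [ 0.52 -0.94 12.02]
```

View pics/wrist1.png

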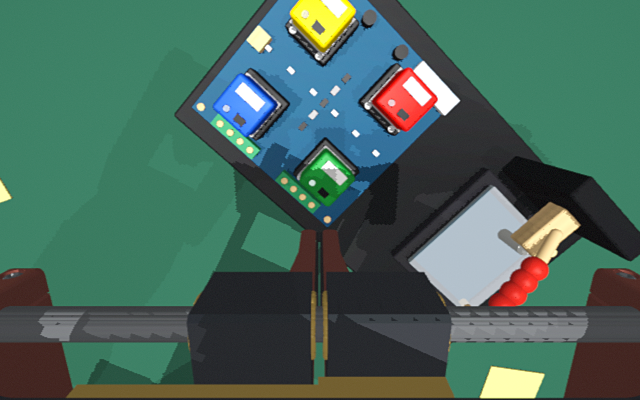

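The wrist view shows blue at (248,105), yellow (322,20), red (400,98) and green (326,178), with the jaws shut. Positions match the fixed cameras, so I'll move above blue and press down.

```bash
python3 -m inch '[{"tx":-3.0,"ty":-3.5,"tz":0,"ax":0,"ay":0,"az":0,"jaw":0},{"tx":-3.0,"ty":-3.5,"tz":0,"ax":0,"ay":0,"az":0,"jaw":0},{"tx":0,"ty":0,"tz":3.0,"ax":0,"ay":0,"az":0,"jaw":0},{"tx":0,"ty":0,"tz":3.5,"ax":0,"ay":0,"az":0,"jaw":0},{"tx":0,"ty":0,"tz":2.5,"ax":0,"ay":0,"az":0,"jaw":0},{"tx":0,"ty":0,"tz":0.8,"ax":0,"ay":0,"az":0,"jaw":0},{"tx":0,"ty":0,"tz":0.2,"ax":0,"ay":0,"az":0,"jaw":0},{"tx":0,"ty":0,"tz":0.2,"ax":0,"ay":0,"az":0,"jaw":0},{"tx":0,"ty":0,"tz":0.2,"ax":0,"ay":0,"az":0,"jaw":0},{"tx":0,"ty":0,"tz":0,"ax":0,"ay":0,"az":0,"jaw":0}]'
```

```text
t: 3.88
ee_pos: [559.8, 83.1, 119.1]
orientation: [-2.671, 1.654, -0.001]
ft_force: [-0.4, -0.2, 0.7]
width: 0.3
```

```bash
python3 -m inch '[{"tx":0,"ty":0,"tz":0.4,"ax":0,"ay":0,"az":0,"jaw":0},{"tx":0,"ty":0,"tz":0.3,"ax":0,"ay":0,"az":0,"jaw":0},{"tx":0,"ty":0,"tz":0.2,"ax":0,"ay":0,"az":0,"jaw":0},{"tx":0,"ty":0,"tz":0.2,"ax":0,"ay":0,"az":0,"jaw":0},{"tx":0,"ty":0,"tz":0,"ax":0,"ay":0,"az":0,"jaw":0}]'
```

```text
t: 4.5
ee_pos: [559.8, 83.1, 107.6]
orientation: [-2.671, 1.654, -0.0]
ft_force: [1.5, 1.3, 2.0]
width: 0.1
```

```bash
python3 -m inch '[{"tx":0,"ty":0,"tz":0.2,"ax":0,"ay":0,"az":0,"jaw":0},{"tx":0,"ty":0,"tz":0.2,"ax":0,"ay":0,"az":0,"jaw":0},{"tx":0,"ty":0,"tz":0,"ax":0,"ay":0,"az":0,"jaw":0}]'
```

```text
t: 4.88
ee_pos: [559.8, 83.1, 103.5]
orientation: [-2.671, 1.654, -0.0]
ft_force: [0.7, 0.2, 2.3]
width: 0.5
```

```bash
python3 -m inch '[{"tx":0,"ty":0,"tz":0.05,"ax":0,"ay":0,"az":0,"jaw":0},{"tx":0,"ty":0,"tz":0.05,"ax":0,"ay":0,"az":0,"jaw":0},{"tx":0,"ty":0,"tz":0,"ax":0,"ay":0,"az":0,"jaw":0}]'
```

```text
t: 5.25
ee_pos: [559.9, 83.1, 103.3]
orientation: [-2.671, 1.654, -0.001]
ft_force: [-1.1, -0.8, 9.3]
width: 0.1
```

```bash
python3 -m inch '[{"tx":0,"ty":0,"tz":0.06,"ax":0,"ay":0,"az":0,"jaw":0},{"tx":0,"ty":0,"tz":0,"ax":0,"ay":0,"az":0,"jaw":0}]'
```

```text
t: 5.5
ee_pos: [559.9, 83.1, 103.2]
orientation: [-2.67, 1.654, -0.001]
ft_force: [-2.9, 0.9, 14.1]
width: 0.1
```

Force rose to 14 N while z stayed at 103.2, so blue is on its stop. I'll lift and move to yellow.

```bash
python3 -m inch '[{"tx":0,"ty":0,"tz":-2.0,"ax":0,"ay":0,"az":0,"jaw":0},{"tx":0,"ty":0,"tz":-3.0,"ax":0,"ay":0,"az":0,"jaw":0},{"tx":0,"ty":0,"tz":0,"ax":0,"ay":0,"az":0,"jaw":0},{"tx":1.5,"ty":-1.7,"tz":0,"ax":0,"ay":0,"az":0,"jaw":0},{"tx":3.0,"ty":-3.3,"tz":0,"ax":0,"ay":0,"az":0,"jaw":0},{"tx":1.5,"ty":-1.7,"tz":0,"ax":0,"ay":0,"az":0,"jaw":0},{"tx":0,"ty":0,"tz":0,"ax":0,"ay":0,"az":0,"jaw":0}]'; python3 look.py 2 scene top
```

```text
t: 6.38
ee_pos: [646.5, 58.7, 150.3]
orientation: [2.669, -1.655, -0.002]
ft_force: [0.6, 0.0, -0.2]
width: 0.5
t 6.375 [646.5  58.7 150.3] z axis [-0.002 -0.    -1.   ] F [ 0.6  0.  -0.2] w 0.4726424185204696
scene yellow 0.76 [648.4  57.4 113. ] [36. 32.] shift cm tool [ 0.2  -0.12  3.73]
scene red 0.92 [621.3 -28.3 113.9] [36. 36.] shift cm tool [6.67 6.12 3.64]
scene green 0.85 [535.5  -3.3 103.4] [35. 36.] shift cm tool [ 0.61 12.68  4.71]
```

```bash
python3 -m inch '[{"tx":0,"ty":0,"tz":1.5,"ax":0,"ay":0,"az":0,"jaw":0},{"tx":0,"ty":0,"tz":1.5,"ax":0,"ay":0,"az":0,"jaw":0},{"tx":0,"ty":0,"tz":0.4,"ax":0,"ay":0,"az":0,"jaw":0},{"tx":0,"ty":0,"tz":0.3,"ax":0,"ay":0,"az":0,"jaw":0},{"tx":0,"ty":0,"tz":0.3,"ax":0,"ay":0,"az":0,"jaw":0},{"tx":0,"ty":0,"tz":0.2,"ax":0,"ay":0,"az":0,"jaw":0},{"tx":0,"ty":0,"tz":0.2,"ax":0,"ay":0,"az":0,"jaw":0},{"tx":0,"ty":0,"tz":0.2,"ax":0,"ay":0,"az":0,"jaw":0},{"tx":0,"ty":0,"tz":0,"ax":0,"ay":0,"az":0,"jaw":0}]'
```

```text
t: 8.0
ee_pos: [646.5, 59.2, 106.1]
orientation: [-2.671, 1.654, -0.001]
ft_force: [-1.3, -0.3, 3.3]
width: 0.4
```

```bash
python3 -m inch '[{"tx":0,"ty":0,"tz":0.15,"ax":0,"ay":0,"az":0,"jaw":0},{"tx":0,"ty":0,"tz":0.1,"ax":0,"ay":0,"az":0,"jaw":0},{"tx":0,"ty":0,"tz":0.1,"ax":0,"ay":0,"az":0,"jaw":0},{"tx":0,"ty":0,"tz":0,"ax":0,"ay":0,"az":0,"jaw":0}]'
```

```text
t: 8.5
ee_pos: [646.6, 59.2, 103.3]
orientation: [-2.671, 1.654, -0.001]
ft_force: [-3.1, -0.1, 9.7]
width: 0.4
```

```bash
python3 -m inch '[{"tx":0,"ty":0,"tz":0.07,"ax":0,"ay":0,"az":0,"jaw":0},{"tx":0,"ty":0,"tz":0,"ax":0,"ay":0,"az":0,"jaw":0}]'
```

```text
t: 8.75
ee_pos: [646.6, 59.2, 103.3]
orientation: [-2.671, 1.654, -0.001]
ft_force: [-4.8, -0.8, 14.1]
width: 0.5
```

Yellow is at its stop too. I'll lift, retreat and check.

```bash
python3 -m inch '[{"tx":0,"ty":0,"tz":-2.0,"ax":0,"ay":0,"az":0,"jaw":0},{"tx":0,"ty":0,"tz":-4.0,"ax":0,"ay":0,"az":0,"jaw":0},{"tx":0,"ty":0,"tz":-4.0,"ax":0,"ay":0,"az":0,"jaw":0},{"tx":0,"ty":0,"tz":-2.0,"ax":0,"ay":0,"az":0,"jaw":0},{"tx":0,"ty":2.0,"tz":0,"ax":0,"ay":0,"az":0,"jaw":0},{"tx":0,"ty":4.0,"tz":0,"ax":0,"ay":0,"az":0,"jaw":0},{"tx":0,"ty":4.0,"tz":0,"ax":0,"ay":0,"az":0,"jaw":0},{"tx":0,"ty":4.0,"tz":0,"ax":0,"ay":0,"az":0,"jaw":0},{"tx":0,"ty":2.0,"tz":0,"ax":0,"ay":0,"az":0,"jaw":0},{"tx":0,"ty":0,"tz":0,"ax":0,"ay":0,"az":0,"jaw":0},{"tx":0,"ty":0,"tz":0,"ax":0,"ay":0,"az":0,"jaw":0}]'; python3 look.py 3 wrist scene
```

```text
t: 10.12
ee_pos: [504.5, -11.8, 222.1]
orientation: [-2.67, 1.654, -0.002]
ft_force: [0.3, -0.9, -0.5]
width: 0.4
t 10.125 [504.5 -11.8 222.1] z axis [ 0.001  0.    -1.   ] F [ 0.3 -0.9 -0.5] w 0.43729486664671574
wrist blue 0.92 [560.7  85.3 102.3] [36. 36.] shift cm tool [-6.2  -9.34 11.99]
wrist yellow 0.74 [630.5  51.7 101.9] [11. 25.] shift cm tool [ -0.08 -14.09  12.04]
wrist red 0.83 [621.1 -26.2 113.1] [36. 36.] shift cm tool [ 6.48 -9.78 10.92]
wrist green 0.58 [535.2  -0.7 102.4] [36. 36.] shift cm tool [ 0.37 -3.22 11.97]
scene blue 0.95 [559.8  83.2 103.2] [36. 37.] shift cm tool [-6.05 -9.17 11.9 ]
scene yellow 0.96 [646.7  57.6 103.1] [36. 36.] shift cm tool [  0.11 -15.81  11.92]
scene red 0.94 [621.2 -28.5 113.8] [36. 36.] shift cm tool [ 6.68 -9.69 10.85]
scene green 0.89 [534.6  -2.9 103.3] [35. 36.] shift cm tool [ 0.53 -3.08 11.89]
```

View pics/wrist3.png

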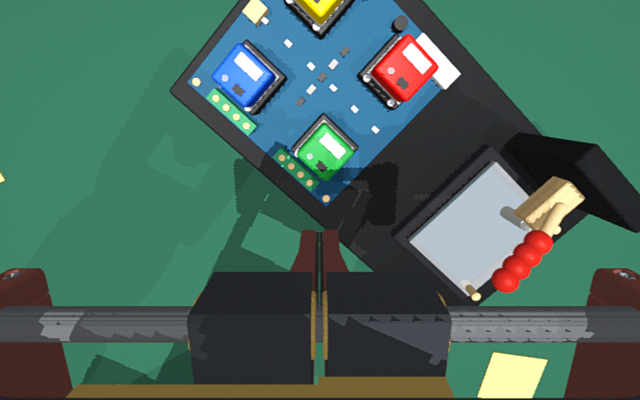

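The picture shows blue (248,75) and yellow (322,5) level with green (325,150), and red (400,68) still raised. I'll back off a little further and hand in.

```bash
python3 -m inch '[{"tx":0,"ty":2.0,"tz":-2.0,"ax":0,"ay":0,"az":0,"jaw":0},{"tx":0,"ty":3.0,"tz":-3.0,"ax":0,"ay":0,"az":0,"jaw":0},{"tx":0,"ty":3.0,"tz":-2.0,"ax":0,"ay":0,"az":0,"jaw":0},{"tx":0,"ty":1.0,"tz":0,"ax":0,"ay":0,"az":0,"jaw":0},{"tx":0,"ty":0,"tz":0,"ax":0,"ay":0,"az":0,"jaw":0},{"tx":0,"ty":0,"tz":0,"ax":0,"ay":0,"az":0,"jaw":0}]'; python3 -c "
from workcell import ctrl;print(ctrl.close_job())"
```

```text
t: 11.38
ee_pos: [422.9, -51.9, 291.2]
orientation: [2.671, -1.654, -0.001]
ft_force: [-0.3, -0.8, -0.3]
width: 0.4
the job is handed in; nothing more can be done
None
```

I pressed the blue relay and then the yellow one straight down with the closed fingertips, until each hit its hard stop at about 14 N. I then moved the arm clear and handed the job in at about 11.4 s.

- **Pressed relays:** the scene camera then put the blue top at 103.2 mm and the yellow top at 103.1 mm, against 103 mm when home.
- **Left alone:** the red top measured 113.8 mm and the green 103.3 mm, both unchanged.
- **Wrist camera:** it agreed to about 1 mm on height. It saw only the edge of the yellow relay, so the yellow result rests mainly on the scene camera and the force at the stop.
- **Refused command:** my first move was refused because rows must list every field, so nothing moved. I resent it complete.

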